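# Reset the tripped breaker in a paddle-latched distribution box

## Task

The grey portable distribution box on the desk has come back with one breaker tripped. Lift the black paddle on its front to free the lid, stopping as soon as you feel the latch go solid because the light latch bends if it is forced; then swing the lid fully open by its pull tab and push the one toggle that leans towards the front over to the back, so that it stands like its neighbours. Work gently, leave the lid open, and leave the other things on the desk where they are.

Things in the scene. Friction and masses are not known exactly. Their poses are not given: they have to be found in the camera images.
- power_box: Grey distribution box, fixed; base 120 (x) by 210 (y) by 100 mm high, lid 16 mm more. Origin: centre of its underside. Its x axis points from the front (paddle side) to the back (lid hinge), y to the left seen from the front, z up; turned about z by up to 0.35 rad. Front wall at x = -60; black latch housing on it out to x = -78, y = -26 to 26, up to z = 88 mm. Socket covers stand out 16 mm on both sides.
- paddle_pivot (a point): Middle of the paddle's pivot axis, fixed on the box at x = -69, y = 0, z = 58 mm of its frame; the axis is parallel to the box's y.
- paddle (a joint): Paddle angle (rad): 0 at rest, sloping 0.3 rad down to the front; grows as its front end is lifted. 1 to 3 N at the grip point moves it; after some hidden play it takes up the pawl and the pull is 7 to 10 N; the pawl lets go somewhere from 0.27 to 0.62 rad, different on each box; 0.07 rad later it bottoms and goes solid. A pull over 20 N there bends the latch. A spring returns it.
- paddle_grip (a point): Middle of the black paddle's thickness, 55 mm in front of its pivot, where it is best taken; moves with it. The paddle is a plate 36 mm wide (box's y) and 8 mm thick that reaches 13 mm further to the front, its front edge 11 mm thick. Pinch it by its two sides from above and turn the gripper with it (else the pads rub and feign a pull of up to 10 N), or lift it from below.
- lid_hinge (a point): Middle of the lid's hinge axis, fixed on the box at x = 60, y = 0, z = 101 mm of its frame; the axis is parallel to the box's y.
- lid (a joint): Lid angle (rad): 0 shut (latched it moves up to 0.01); when the pawl lets go a spring kicks it up to about 0.08, and it does not latch again when the paddle is let down; 1.67 fully open against its stop, a little past upright. A stiff hinge holds it where it is left; 3 to 7 N at the tab moves it.
- lid_tab (a point): Middle of the black pull tab at the left end of the lid's front edge; moves with the lid. At lid angle 0 it is at x = -81, y = 68, z = 108.5 mm of the box's frame. The tab is 26 mm wide (box's y), 10 mm thick and stands out 32 mm from the lid's front face; this point is 21 mm out.
- breaker (a joint): Angle (rad) of the tripped toggle: 0 tripped, leaning 0.5 rad to the front; 1.0 on, leaning 0.5 rad to the back like the fixed toggles beside it. Its axis is parallel to the box's y through x = -8, y = 18, z = 90 mm of the box's frame. About 4 N at its tip moves it; it snaps over past the middle.
- toggle_tip (a point): Top end of the tripped toggle (black, 11 mm wide, 6 mm thick, second from the left), 17 mm from its axis. The toggles beside it are 18 mm to its left and right. Under the lid a light grey cover plate lies at z = 86 mm of the box's frame; the white breakers stand 5 mm above it from x = -31 to 15, y = -63 to 45 mm.
- mug: White mug, 92 x 127 x 95 mm, standing at the left of the desk; a bystander. Origin: centre of its underside.
- screwdriver: Screwdriver with a red handle, 166 mm long, lying at the front right; a bystander. Origin: centre of its underside.
- stapler: Red stapler, 135 x 34 x 41 mm, standing at the right; a bystander. Origin: centre of its underside.

How it is judged (in metres and radians):
On the way, in this order (a step that is already met when the one before it is completed fails the run):
1. the pawl is withdrawn and the lid has sprung up (value of joint lid above 0.03 rad), for 0.1 s.
2. the lid is swung fully open (value of joint lid above 1.48 rad), for 0.2 s.
At the end, for the whole second after the job is handed in: The toggle stands over to the back (0.85 rad or more), the lid is at rest fully open (1.48 rad or more) and the paddle has sprung back down (under 0.1 rad) (value of joint breaker above 0.85 rad and value of joint lid above 1.48 rad and velocity of joint lid below 0.05 rad/s and value of joint paddle below 0.1 rad); the robot touches nothing.
It fails at once if the paddle is forced after it has gone solid: it loads the latch inside the box with more than 30 N, which takes a pull of over 20 N at the paddle's grip point (contact force between paddle and power_box above 30 N).
It fails at once if the lid is hauled up against the closed latch: it presses on the box's latch with more than 60 N, which takes a pull of over 25 N at the tab (contact force between lid and power_box above 60 N).
It fails at once if the lid is thrown open or dropped (faster than 3 rad/s) (velocity of joint lid above 3 rad/s or velocity of joint lid below -3 rad/s).
It fails at once if the mug, screwdriver or stapler is pushed more than 25 mm (distance of any of mug, screwdriver, stapler from where it was at the start of the episode above 0.025 m).
It also fails if it takes over 72 s, if anything falls off the work surface, if the arm or the gripper's body presses on something with over 40 N, if the wrist force passes 120 N, or if a joint passes its speed limit or range.

## Robot

A 6-joint arm with a two-finger parallel gripper is mounted at the origin on a cart in front of the work surface, level with it; the furniture and walls round the work are solid. World frame = base frame: x ahead of the robot, y to its left, z up, the work surface at z = 0. Lengths are in mm, angles in rad, forces in N, time in s.
With the tool pointing down it reaches from about 275 to 825 mm from the base axis. Payload 4.9 kg.
Tool frame: the origin (TCP) lies on the centre line of the jaws, within the pads' length; the fingertips stand 8 mm ahead of it and the grasp point (between the pads) lies 11 mm behind it; z points along the fingers, x is the direction in which the jaws open and shut, and the axes are right-handed (so a half turn about z gives the same grasp; the last joint's range is limited). The gripper opens to 85 mm and grips with 20 to 120 N. Pads are 22 mm wide; open, the fingers measure 114 mm over their backs; the gripper's body (76 mm by 85 mm) begins 54 mm behind the grasp point. The pads swing forward as they close: fully open they stand 13 mm farther back than shut.
Start: joints at [1.015, 0.326, -0.193, 1.052, 0, 1.437], TCP at [225.169, 501.814, 239.281] pointing down, gripper open.
Joint ranges: [-2.65, 2.65], [-0.97, 1.79], [-1.3, 1.35], [-1.93, 2.1], [-1.47, 1.37], [-3.14, 3.14]. Speed limits (rad/s): [2.57, 2.57, 3.14, 3.14, 3.14, 3.14].

## Interface

Orientations are given as a rotation vector (axis times angle).
In Python, from cell import state, capture, finish_job gives the robot as it stands. The module is installed in compiled form; this text tells all that it offers.
- The arm moves only by the tool apply_moves, never from a script. Its argument "targets" is one flat list of numbers, 7 for each row, row after row: the turn, a rotation vector about the tool's x, y, z normalised to -1 to 1, where 1 is 60 degrees, then the shift along the tool's x, y, z normalised to -1 to 1, where 1 is 50 cm, then the gripper command: -1 is fully open, 1 is shut, values between are in proportion. In form: [wx, wy, wz, x, y, z, grip, wx, wy, wz, x, y, z, grip, ...]. A call has 1 to 5 rows; each row is the pose to reach, as a shift and turn from the pose commanded when the call began, along the tool's axes at that moment; what a row does not reach only later rows make up. A row lasts 1/12 s, in which the tool goes at most 41.7 mm and 7.16 degrees, less where a joint would pass 70% of its speed; a pose out of reach is approached as far as the arm can. A call with a number of a shift or a turn outside -1 to 1 is refused whole. A call with a gripper value outside its range is refused whole. The fingers move at their own pace and stop on an object; "grip_force" is the grip in N (left out, the last holds). Time passes only in rows, so rows that repeat a pose let the fingers close. It gives the time, the measured TCP pose, the force and the opening at its end, in the units of the state.
- state(): the state, without advancing time (a new reading comes with each control period).
- capture(name): name is "scene" or "top" or "wrist"; returns a dict with "color" (384x512x3 uint8, red, green, blue), "z_map" (384x512 float32, mm along the optical axis (not along the pixel's ray), 0 where there is no reading), "K" (3x3 intrinsics, pixels), "view" (4x4, takes a point from world to camera coordinates). Camera axes: x right, y up, looking along -z (the intrinsics and any distortion apply to the point x, -y, -z); pixel columns grow to the right and rows downward; lengths in mm; the calibration is good to about 2 mm. A picture is of the moment at which its call begins.
- finish_job(): hands the job in, once; it reports no verdict.
The state is a dict: "time": time; "q": joint angles; "joint_velocities": joint speeds; "effort": joint torques, N m; "ee_pos": TCP position; "tool_rot": TCP orientation; "force": force on the tool from outside, world axes, zero at the start; "ft_torque": the same for the moment, N m; "finger_gap": finger opening in mm.
Only numpy, scipy, OpenCV 4.12 (cv2) and the standard library are available. Lean on these libraries where they do the work, as an engineer would, in place of code of your own. Each camera call takes 0.05 s, during which the arm holds its last target. There are 200 camera calls.

## Working session

There is one attempt and no reset: what is moved stays moved. The work goes in short steps, Python scripts to look and compute and a tool call to move; the robot and the scene stay as the last step left them, time stands still between calls to the robot, and variables do not carry over. Pictures are saved under pics/ and viewed, about 8 in all and at most 12, crops included, and the job is handed in when it is done.

Besides the shell and the picture viewer there is one more tool, called by a JSON object that holds its "op" and its "data". apply_moves: Moves the arm, as the interface text tells. Its arguments: {"type":"object","properties":{"targets":{"type":"array","items":{"type":"number"}},"grip_force":{"type":"number"}},"required":["targets"]}

```bash
mkdir -p pics
python3 - <<'E'
from cell import state,capture
import cv2,numpy as np
print(state())
ims=[]
for n in("scene","top"):
    c=capture(n); np.savez(n+".npz",**c); ims.append(c["color"]); print(n,c["K"].tolist(),np.round(c["view"],3).tolist())
for n,i in zip("st",ims): cv2.imwrite(f"pics/{n}0.png",cv2.resize(i[:,:,::-1],(768,576)))
E
```

```text
{'time': 0.0, 'q': array([ 1.01479061e+00,  3.26929986e-01, -1.93572396e-01,  1.05198981e+00,
       -1.31014969e-05,  1.43659677e+00]), 'joint_velocities': array([-3.24730731e-04,  2.03883019e-03,  1.16405628e-03,  1.74117636e-03,
       -1.59356687e-03,  6.06432515e-05]), 'effort': array([-4.00714562e-03, -4.43408239e+01,  2.62434196e+01,  1.56645337e-02,
       -3.31599058e-04, -6.80318735e-07]), 'ee_pos': array([224.8711479 , 501.31878   , 238.51374211]), 'tool_rot': array([ 2.63664520e+00,  1.70677631e+00, -2.40046378e-03]), 'force': array([-0.08335249,  0.81946849,  0.19474572]), 'ft_torque': array([-0.02452191,  0.04262828, -0.0055099 ]), 'finger_gap': 85.39784830654561}
scene [[414.2691728260122, 0.0, 256.9175325625486], [0.0, 414.2691728260122, 193.68424786102332], [0.0, 0.0, 1.0]] [[0.507, -0.862, -0.002, -245.993], [0.377, 0.219, 0.9, -282.613], [-0.775, -0.457, 0.436, -1080.0], [0.0, 0.0, 0.0, 1.0]]
top [[381.29010879003073, 0.0, 254.59250364729235], [0.0, 381.29010879003073, 192.4964648415749], [0.0, 0.0, 1.0]] [[-0.015, -1.0, 0.001, 15.626], [0.992, -0.015, 0.127, -522.998], [-0.127, 0.002, 0.992, -1025.446], [0.0, 0.0, 0.0, 1.0]]
```

View pics/s0.png

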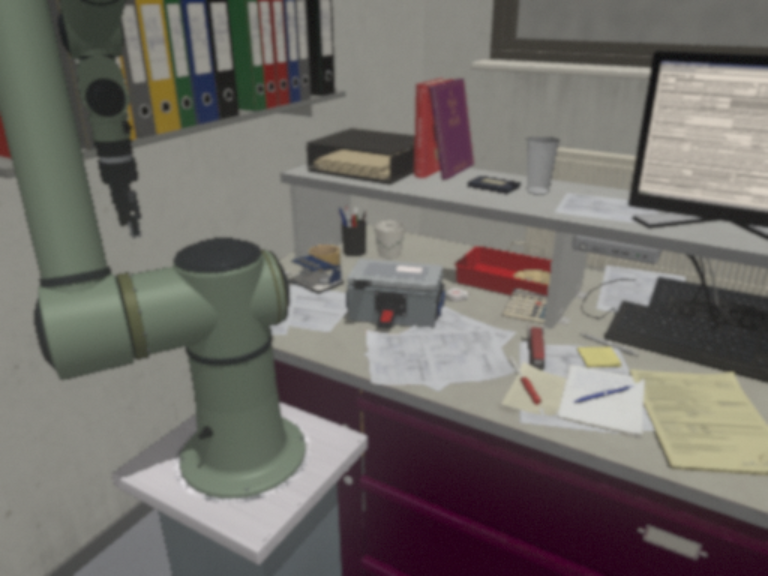

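View pics/t0.png

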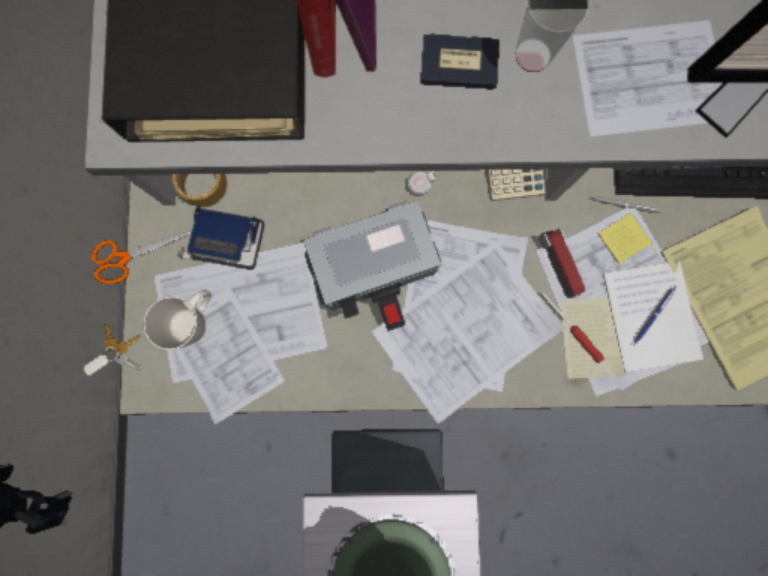

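The scene view shows the box with the paddle at about (388,315) and no obstruction in front of it. In the top view the lid spans (305,240)–(440,265), the paddle is at (392,312), the tab at (349,307), and the shelf edge is at row 165.

```bash
cat > h.py <<'E'
import numpy as np,cv2
from scipy.spatial.transform import Rotation as R
def cloud(c):
    z=c["z_map"];v,u=np.indices(z.shape);K=c["K"]
    p=np.stack([(u-K[0,2])/K[0,0]*z,-(v-K[1,2])/K[1,1]*z,-z],-1)
    V=c["view"];return (p-V[:3,3])@V[:3,:3]
E
python3 - <<'E'
from h import *
c=dict(np.load("top.npz"));P=cloud(c);ok=c["z_map"]>0
def win(a,b,e,f): 
    m=np.zeros_like(ok);m[int(b/1.5):int(f/1.5),int(a/1.5):int(e/1.5)]=1;return m&ok
w=win(280,190,460,340);Z=P[...,2]
print("desk",np.median(P[win(480,350,540,380)][:,2]), "shelf",np.median(P[win(160,145,300,160)],axis=0),np.median(P[win(420,140,500,155)],axis=0))
m=w&(Z>105)&(Z<125);q=P[m];print(m.sum(),np.median(q[:,2]))
m2=w&(np.abs(Z-np.median(q[:,2]))<4)
k=cv2.morphologyEx(m2.astype(np.uint8),cv2.MORPH_OPEN,np.ones((13,13)))>0
r=cv2.minAreaRect(P[k][:,:2].astype(np.float32));print(r)
for n,b in dict(tab=(343,300,356,315),pad=(385,302,400,328)).items():
    q=P[win(b[0],b[1],b[2],b[3])];q=q[q[:,2]>25];print(n,np.median(q,0),q.min(0),q.max(0))
# red paddle
im=c["color"].astype(int);red=win(375,290,410,335)&(im[...,0]>150)&(im[...,1]<80);print("red",P[red].mean(0),red.sum())
for n,b in dict(mug=(145,290,215,350),stap=(535,225,590,300)).items():
    q=P[win(*b)];q=q[q[:,2]>15];print(n,q.min(0),q.max(0))
E
```

```text
desk 3.527711128423239 shelf [699.20025158 229.8601757  277.78710331] [ 700.89077797 -108.12826387  278.10056949]
3916 116.86608266047374
((593.311279296875, 17.250072479248047), (38.87334060668945, 35.287166595458984), 89.3292007446289)
tab [483.90023231  65.95492568 114.67584318] [470.95029502  55.76773997 111.01644789] [494.76183523  76.33731322 119.15455567]
pad [475.49115811  -8.71521868  50.91424881] [453.94177838 -20.1686741   40.37386508] [496.92677192   4.84443174  62.50246394]
red [476.05818243  -8.47657984  51.86724859] 78
mug [417.78418771 321.12764884  15.02812694] [522.702334   421.09252052  99.08183516]
stap [ 508.0275665  -367.03023083   15.07275697] [ 632.80546975 -295.10206389   46.78168188]
```

Run:
```python
from h import *
c=dict(np.load("top.npz"));P=cloud(c);Z=P[...,2]
m=np.zeros(Z.shape,np.uint8);m[125:230,190:305]=1
m&=((Z>107)&(Z<128)).astype(np.uint8)
k=cv2.morphologyEx(m,cv2.MORPH_CLOSE,np.ones((5,5)))
k=cv2.morphologyEx(k,cv2.MORPH_OPEN,np.ones((15,15)))>0
k&=m>0
q=P[k];print(k.sum(),q[:,2].mean());A=np.c_[q[:,:2],np.ones(len(q))];print("plane",np.linalg.lstsq(A,q[:,2],rcond=None)[0])
r=cv2.minAreaRect(q[:,:2].astype(np.float32));print(r)
b=cv2.boxPoints(r);print(b)
mu=q[:,:2].mean(0);print(mu);w,v=np.linalg.eigh(np.cov((q[:,:2]-mu).T));print(np.sqrt(12*w),v)
```

```text
3720 116.89433070126373
plane [-4.95520242e-03 -4.31081498e-03  1.19859106e+02]
((574.0592651367188, 23.873268127441406), (140.26231384277344, 210.57627868652344), 18.83456039428711)
[[473.69244  100.88281 ]
 [541.67413  -98.41809 ]
 [674.4261   -53.136276]
 [606.4444   146.16463 ]]
[574.97357973  26.83136139]
[121.72051977 206.16501446] [[-0.93220323 -0.36193525]
 [-0.36193525  0.93220323]]
```

```bash
cat >> h.py <<'E'
import json,os
O=np.array([577.,26.,0.]);TH=0.335
if os.path.exists("box.json"): _b=json.load(open("box.json"));O=np.array(_b[:3]);TH=_b[3]
RB=R.from_euler("z",TH)
def tool(t): # jaws along box y, body leaning t towards the front; tool z=(sin t,0,-cos t) in box
    z=np.array([np.sin(t),0,-np.cos(t)]);x=np.array([0,1.,0]);return RB*R.from_matrix(np.c_[x,np.cross(z,x),z])
def tool2(t): # jaws along box x
    z=np.array([np.sin(t),0,-np.cos(t)]);y=np.array([0,1.,0]);return RB*R.from_matrix(np.c_[np.cross(y,z),y,z])
def w(p): return O+RB.apply(p)
def b(p): return RB.inv().apply(np.asarray(p)-O)
def row(s,p,T): # p TCP in box frame
    R0=R.from_rotvec(s["tool_rot"]);d=R0.inv().apply(w(p)-s["ee_pos"])/500
    return np.round(np.r_[(R0.inv()*T).as_rotvec()/1.0471976,d],4).tolist()
def show(s):
    Rt=RB.inv()*R.from_rotvec(s["tool_rot"])
    print("t",round(s["time"],2),"tcp box",np.round(b(s["ee_pos"]),1),"tool z",np.round(Rt.as_matrix()[:,2],3),"x",np.round(Rt.as_matrix()[:,0],3),"F box",np.round(RB.inv().apply(s["force"]),1),"gap",round(s["finger_gap"],1))
E
python3 - <<'E'
from h import *
from cell import state
s=state();show(s);print(row(s,[-150,10,220],tool(0.3)));print(w([-150,10,220]))
E
```

```text
t 0.1 tcp box [-176.3  564.7  238.6] tool z [-0.001 -0.001 -1.   ] x [ 0.687  0.727 -0.002] F box [-0.7  0.3  1.1] gap 85.2
[-0.2734, 0.1097, -0.7169, -0.7705, 0.7999, 0.0382]
[432.05076186 -13.87127238 220.        ]
```

{"op": "apply_moves", "data": {"targets": [-0.2734,0.1097,-0.7169,-0.7705,0.7999,0.0382,-1,-0.2734,0.1097,-0.7169,-0.7705,0.7999,0.0382,-1,-0.2734,0.1097,-0.7169,-0.7705,0.7999,0.0382,-1,-0.2734,0.1097,-0.7169,-0.7705,0.7999,0.0382,-1,-0.2734,0.1097,-0.7169,-0.7705,0.7999,0.0382,-1]}}

```text
time: 0.52
ee_pos: [300.0, 314.0, 231.9]
tool_rot: [1.963, 2.266, 0.278]
force: [0.6, 0.1, 0.9]
finger_gap: 85.6
```

Run:
```python
from h import *
from cell import state
s=state();show(s);print(row(s,[-150,10,220],tool(0.3)))
```

```text
t 0.52 tcp box [-166.9  363.   231.9] tool z [ 0.224 -0.021 -0.974] x [0.188 0.982 0.022] F box [ 0.6 -0.1  0.9] gap 85.6
[-0.069, 0.0269, -0.1799, -0.6875, 0.1599, 0.0456]
```

{"op": "apply_moves", "data": {"targets": [-0.069,0.0269,-0.18,-0.6875,0.16,0.0456,-1,-0.069,0.0269,-0.18,-0.6875,0.16,0.0456,-1,-0.069,0.0269,-0.18,-0.6875,0.16,0.0456,-1,-0.069,0.0269,-0.18,-0.6875,0.16,0.0456,-1,-0.069,0.0269,-0.18,-0.6875,0.16,0.0456,-1]}}

```text
time: 0.93
ee_pos: [371.5, 134.2, 225.8]
tool_rot: [1.713, 2.397, 0.365]
force: [1.8, -0.2, -0.5]
finger_gap: 85.0
```

Run:
```python
from h import *
from cell import state
s=state();show(s);print(row(s,[-150,10,220],tool(0.3)))
```

```text
t 0.93 tcp box [-158.5  169.8  225.8] tool z [ 0.296  0.    -0.955] x [0.005 1.    0.002] F box [ 1.7 -0.7 -0.5] gap 85.0
[0.0004, -0.0004, -0.005, -0.3195, 0.0144, 0.0159]
```

{"op": "apply_moves", "data": {"targets": [0,0,-0.005,-0.3,0.0144,0.0159,-1,0,0,-0.005,-0.3,0.0144,0.0159,-1,0,0,-0.005,-0.3,0.0144,0.0159,-1,0,0,-0.005,-0.3,0.0144,0.0159,-1,0,0,-0.005,-0.3,0.0144,0.0159,-1]}}

```text
time: 1.35
ee_pos: [431.3, -7.9, 220.1]
tool_rot: [1.715, 2.393, 0.36]
force: [1.0, 0.3, -0.2]
finger_gap: 85.7
```

Run:
```python
from h import *
from cell import state,capture
s=state();show(s)
c=capture("wrist");np.savez("w1.npz",**c);P=cloud(c)
cv2.imwrite("pics/w1.png",cv2.resize(c["color"][:,:,::-1],(768,576)))
np.savez("w1p.npz",P=P);print(np.round(c["view"],3).tolist())
```

```text
t 1.35 tcp box [-148.7   15.9  220.1] tool z [ 0.295 -0.004 -0.955] x [ 0.008  1.    -0.001] F box [ 1.1 -0.  -0.2] gap 85.7
[[-0.321, 0.947, -0.003, 145.762], [-0.792, -0.27, -0.548, 429.705], [-0.52, -0.174, 0.836, -110.826], [0.0, 0.0, 0.0, 1.0]]
```

View pics/w1.png

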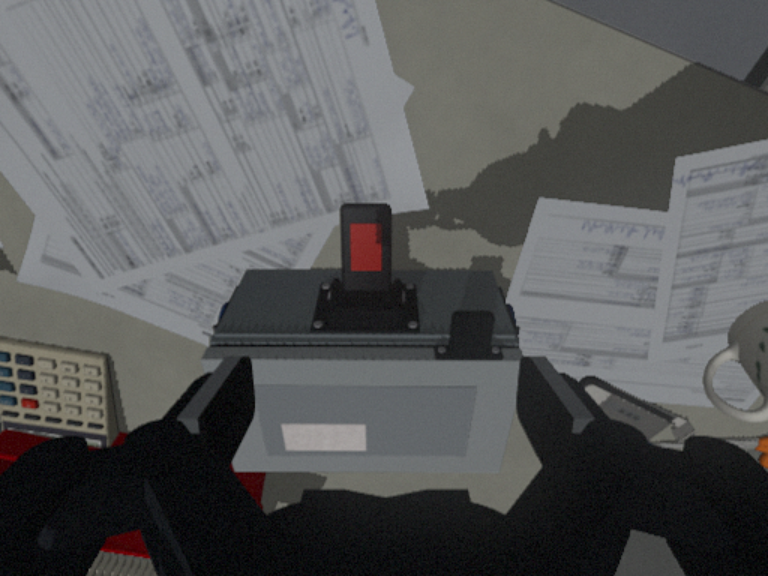

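The wrist view shows the paddle at (340–392, 205–290), the tab at (450–495, 310–350) and the lid from (205,345) to (520,470).

Run:
```python
from h import *
c=dict(np.load("w1.npz"));P=np.load("w1p.npz")["P"];im=c["color"].astype(int);Q=b(P.reshape(-1,3)).reshape(P.shape);ok=c["z_map"]>0
def win(a,b_,e,f):
    m=np.zeros_like(ok);m[int(b_/1.5):int(f/1.5),int(a/1.5):int(e/1.5)]=1;return m&ok
# paddle: black pixels above desk
m=win(325,195,405,275)&(Q[...,2]>22)&(Q[...,2]<75);q=Q[m];print("paddle box min/max",np.percentile(q,[1,50,99],axis=0).round(1).tolist())
d=q[:,:2];print("paddle y by x:",[(x,np.percentile(q[(abs(q[:,0]-x)<4),1],[2,98]).round(1).tolist(),np.median(q[(abs(q[:,0]-x)<4),2]).round(1)) for x in(-130,-120,-110,-100,-90)])
m=win(445,300,505,350)&(Q[...,2]>98)&(im.sum(-1)<120);q=Q[m];print("tab",np.percentile(q,[2,50,98],axis=0).round(1).tolist())
m=win(200,330,525,480)&(Q[...,2]>108)&(Q[...,2]<125)&(im.sum(-1)>200);q=Q[m];print("lid z",np.median(q[:,2]))
r=cv2.minAreaRect(P[m][:,:2].astype(np.float32));print(r)
f=[(y,np.percentile(q[abs(q[:,1]-y)<3,0],1).round(1)) for y in range(-95,40,15)];print("front edge",f)
print("sides",np.percentile(q[:,1],[0.5,99.5]))
```

```text
paddle box min/max [[-133.3, -16.1, 37.7], [-112.0, 1.6, 49.4], [-86.7, 19.5, 57.1]]
paddle y by x: [(-130, [-14.8, 18.5], np.float64(43.1)), (-120, [-15.3, 19.5], np.float64(46.8)), (-110, [-15.4, 18.4], np.float64(50.0)), (-100, [-15.7, 18.3], np.float64(53.2)), (-90, [-16.3, 18.3], np.float64(56.0))]
tab [[-91.5, 56.2, 106.6], [-81.6, 68.6, 114.6], [-61.4, 84.0, 116.1]]
lid z 117.26680908438041
((571.4119873046875, 24.439285278320312), (135.28460693359375, 209.13128662109375), 18.807355880737305)
front edge [(-95, np.float64(-61.2)), (-80, np.float64(-60.6)), (-65, np.float64(-60.5)), (-50, np.float64(-60.2)), (-35, np.float64(-59.9)), (-20, np.float64(-59.6)), (-5, np.float64(-59.6)), (10, np.float64(-59.3)), (25, np.float64(-59.1))]
sides [-100.38362808  103.04121732]
```

```bash
python3 - <<'E'
from h import *
Pw=w([-121,1.8,0]);Rn=R.from_euler("z",0.319);On=Pw-Rn.apply([-121.3,0,0]);print(On)
json.dump([On[0],On[1],0.5,0.319],open("box.json","w"))
E
python3 - <<'E'
from h import *
from cell import state
s=state();show(s)
t=0.5; z=np.array([np.sin(t),0,-np.cos(t)]);g=np.array([-69-55*np.cos(.3),0,58-55*np.sin(.3)])
print("grip",g)
# grasp point 11 behind TCP. TCP=g+11 z
for k in (110,60,0): print(k,row(s,g+11*z-k*z,tool(t)))
E
```

```text
[577.31492359  25.96063149   0.        ]
t 1.4 tcp box [-150.    16.3  219.1] tool z [ 0.294  0.004 -0.956] x [-0.01   1.     0.001] F box [-0.2  0.   0.5] gap 85.3
grip [-121.5435069     0.           41.74638863]
110 [-0.1924, -0.0045, 0.0082, -0.0324, -0.0899, 0.1616]
60 [-0.1924, -0.0045, 0.0082, -0.033, -0.0699, 0.2596]
0 [-0.1924, -0.0045, 0.0082, -0.0336, -0.0459, 0.3772]
```

{"op": "apply_moves", "data": {"targets": [-0.1924,-0.0045,0.0082,-0.0324,-0.0899,0.1616,-1,-0.1924,-0.0045,0.0082,-0.0324,-0.0899,0.1616,-1,-0.1924,-0.0045,0.0082,-0.0324,-0.0899,0.1616,-1,-0.1924,-0.0045,0.0082,-0.033,-0.0699,0.2596,-0.4,-0.1924,-0.0045,0.0082,-0.033,-0.0699,0.2596,-0.4]}}

```text
time: 1.82
ee_pos: [435.8, -15.5, 79.8]
tool_rot: [1.639, 2.272, 0.578]
force: [-0.5, -0.3, 0.2]
finger_gap: 64.3
```

```bash
cat > a.py <<'E'
from h import *
from cell import state
s=state();show(s)
t=0.5; z=np.array([np.sin(t),0,-np.cos(t)]);g=np.array([-69-55*np.cos(.3),0,58-55*np.sin(.3)])
print(row(s,g+11*z,tool(t)))
E
python3 a.py
```

```text
t 1.82 tcp box [-147.4    5.    79.3] tool z [ 0.474  0.007 -0.881] x [-0.004  1.     0.006] F box [-0.6 -0.1  0.2] gap 64.3
[-0.0059, -0.0068, 0.0002, -0.0109, 0.01, 0.1125]
```

{"op": "apply_moves", "data": {"targets": [-0.003,-0.003,0,-0.007,0.008,0.07,-0.4,-0.003,-0.003,0,-0.007,0.008,0.09,-0.4,-0.003,-0.003,0,-0.007,0.008,0.095,-0.4,-0.003,-0.003,0,-0.007,0.008,0.095,-0.4]}}

```text
time: 2.15
ee_pos: [463.8, -10.4, 44.7]
tool_rot: [1.628, 2.267, 0.58]
force: [0.1, -0.5, 0.4]
finger_gap: 59.8
```

```bash
python3 a.py
python3 - <<'E'
from h import *
from cell import capture
c=capture("wrist");cv2.imwrite("pics/w2.png",c["color"][:,:,::-1])
E
```

```text
t 2.15 tcp box [-119.2    1.1   44.2] tool z [ 0.48   0.002 -0.877] x [-0.006  1.    -0.001] F box [-0.1 -0.5  0.4] gap 59.8
[0.001, -0.0022, 0.0052, -0.0023, -0.0065, 0.0241]
```

View pics/w2.png

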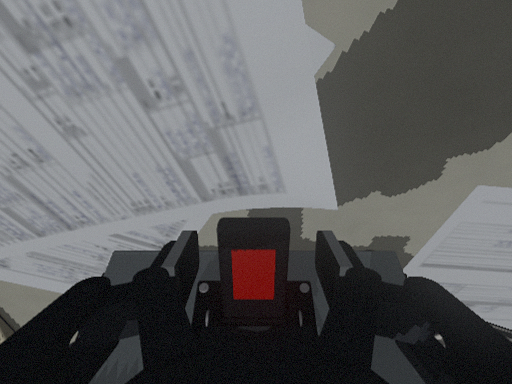

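The paddle (218–290, 218–320) sits centred between the pads (197 and 317). The tool goes 12 mm deeper and then closes.

{"op": "apply_moves", "data": {"targets": [0,-0.002,0.005,-0.0023,-0.0065,0.0241,-0.4,0,-0.002,0.005,-0.0023,-0.0065,0.0241,-0.4,0,-0.002,0.005,-0.0023,-0.0065,0.0241,0.6,0,-0.002,0.005,-0.0023,-0.0065,0.0241,0.6,0,-0.002,0.005,-0.0023,-0.0065,0.0241,0.6], "grip_force": 20}}

```text
time: 2.62
ee_pos: [467.8, -11.1, 34.8]
tool_rot: [1.634, 2.258, 0.583]
force: [-4.5, 3.0, 7.2]
finger_gap: 35.3
```

```bash
cat > l.py <<'E'
# rows for lifting the paddle by da rad steps: rotation about paddle pivot from the current pose
from h import *
from cell import state
import sys
s=state();show(s)
R0=R.from_rotvec(s["tool_rot"]);piv=w([-69,0,58]);ax=RB.apply([0,1,0])
for a in map(float,sys.argv[1:]):
    Q=R.from_rotvec(ax*a) # +y rotation lifts the -x side
    p=piv+Q.apply(s["ee_pos"]-piv);d=R0.inv().apply(p-s["ee_pos"])/500
    print(a,np.round(np.r_[(R0.inv()*Q*R0).as_rotvec()/1.0471976,d],4).tolist())
E
python3 l.py .05 .1 .15 .2
```

```text
t 2.62 tcp box [-115.6   -0.9   34.3] tool z [ 0.484 -0.001 -0.875] x [ 0.001  1.    -0.   ] F box [-3.3  4.2  7.2] gap 35.3
0.05 [0.0477, -0.0, -0.0, -0.0, 0.0003, -0.0052]
0.1 [0.0955, -0.0001, -0.0001, -0.0, 0.0009, -0.0104]
0.15 [0.1432, -0.0001, -0.0001, -0.0, 0.0017, -0.0156]
0.2 [0.191, -0.0001, -0.0002, -0.0, 0.0028, -0.0207]
```

{"op": "apply_moves", "data": {"targets": [0.038,0,0,0,0.0003,-0.0042,0.6,0.0764,0,0,0,0.0006,-0.0083,0.6,0.1146,0,0,0,0.0012,-0.0125,0.6,0.153,0,0,0,0.0018,-0.0166,0.6,0.191,0,0,0,0.0028,-0.0207,0.6]}}

```text
time: 3.03
ee_pos: [464.2, -12.2, 44.6]
tool_rot: [1.724, 2.383, 0.364]
force: [0.8, 2.7, -0.1]
finger_gap: 35.2
```

```bash
cat >> l.py <<'E'
from cell import capture
c=capture("top");P=b(cloud(c).reshape(-1,3));m=(c["z_map"].ravel()>0)&(P[:,0]>-52)&(P[:,0]<-30)&(P[:,1]>-90)&(P[:,1]<-30)&(P[:,2]>100)&(P[:,2]<160)
d=P[:,:2];m2=(P[:,0]>35)&(P[:,0]<55)&(P[:,1]>-90)&(P[:,1]<-60)&(P[:,2]>100)&(P[:,2]<160)
print("lid front/back z",np.median(P[m,2]).round(1),m.sum(),np.median(P[m2,2]).round(1))
tz=(RB.inv()*R0).as_matrix()[:,2];print("tilt",np.arctan2(tz[0],-tz[2]).round(3),"grip-point angle",np.round(0.3-np.arctan2(58-(b(s["ee_pos"])-11*tz)[2],-69-(b(s["ee_pos"])-11*tz)[0]),3))
E
python3 l.py .03 .06 .09
```

```text
t 3.03 tcp box [-119.4   -0.8   44.1] tool z [ 0.299 -0.001 -0.954] x [ 0.001  1.    -0.   ] F box [ 1.6  2.3 -0.1] gap 35.2
0.03 [0.0286, -0.0, -0.0, -0.0, 0.0002, -0.0031]
0.06 [0.0573, -0.0, -0.0, -0.0, 0.0004, -0.0063]
0.09 [0.0859, -0.0, -0.0001, -0.0, 0.0007, -0.0094]
lid front/back z 116.9 196 115.8
tilt 0.303 grip-point angle 0.237
```

{"op": "apply_moves", "data": {"targets": [0.0143,0,0,0,0.0001,-0.0016,0.6,0.0286,0,0,0,0.0002,-0.0031,0.6,0.043,0,0,0,0.0003,-0.0047,0.6,0.043,0,0,0,0.0003,-0.0047,0.6]}}

```text
time: 3.42
ee_pos: [463.8, -12.4, 46.0]
tool_rot: [1.743, 2.41, 0.313]
force: [-1.2, 5.9, 1.7]
finger_gap: 35.4
```

```bash
python3 l.py .045
```

```text
t 3.42 tcp box [-119.9   -0.8   45.5] tool z [ 0.255 -0.    -0.967] x [0.001 1.    0.   ] F box [0.7 6.  1.7] gap 35.4
0.045 [0.043, -0.0, -0.0, -0.0, 0.0002, -0.0047]
lid front/back z 116.7 195 115.2
tilt 0.258 grip-point angle 0.266
```

{"op": "apply_moves", "data": {"targets": [0.0143,0,0,0,0.0001,-0.0018,0.6,0.0286,0,0,0,0.0002,-0.0036,0.6,0.043,0,0,0,0.0003,-0.0052,0.6,0.043,0,0,0,0.0003,-0.0052,0.6]}}

```text
time: 3.8
ee_pos: [463.2, -12.6, 48.4]
tool_rot: [1.761, 2.436, 0.261]
force: [-0.9, 6.0, -0.1]
finger_gap: 35.6
```

```bash
python3 l.py .045
```

```text
t 3.8 tcp box [-120.4   -0.8   47.9] tool z [ 0.211  0.    -0.977] x [0. 1. 0.] F box [ 1.1  6.  -0.1] gap 35.6
0.045 [0.043, -0.0, 0.0, 0.0, 0.0002, -0.0047]
lid front/back z 116.9 199 115.9
tilt 0.213 grip-point angle 0.312
```

{"op": "apply_moves", "data": {"targets": [0.0143,0,0,0,0.0001,-0.0018,0.6,0.0286,0,0,0,0.0002,-0.0036,0.6,0.043,0,0,0,0.0003,-0.0052,0.6,0.043,0,0,0,0.0003,-0.0052,0.6]}}

```text
time: 4.18
ee_pos: [462.9, -12.7, 50.9]
tool_rot: [1.779, 2.46, 0.207]
force: [-0.2, 5.0, -1.1]
finger_gap: 35.9
```

```bash
python3 l.py .045;  python3 - <<'E'
from h import *
from cell import capture
c=capture("wrist");im=c["color"].astype(int);Q=b(cloud(c).reshape(-1,3)).reshape(im.shape)
m=(im[...,0]>120)&(im[...,1]<60)&(abs(Q[...,1])<25)&(Q[...,0]<-80);q=Q[m];print(m.sum(),q.mean(0));p=np.polyfit(q[:,0],q[:,2],1);print("paddle slope->angle",.3-np.arctan(p[0]),"from pos",.3-np.arctan2(58-q[:,2].mean()+4,-69-q[:,0].mean()))
E
```

```text
t 4.18 tcp box [-120.8   -0.8   50.4] tool z [ 0.167  0.    -0.986] x [0. 1. 0.] F box [ 1.4  4.8 -1.1] gap 35.9
0.045 [0.043, -0.0, 0.0, 0.0, 0.0002, -0.0047]
lid front/back z 116.4 198 115.8
tilt 0.168 grip-point angle 0.361
4 [-89.83359804   9.66054762  63.20405972]
paddle slope->angle 1.0233276192476488 from pos 0.3577299137639655
```

{"op": "apply_moves", "data": {"targets": [0.0143,0,0,0,0.0001,-0.0018,0.6,0.0286,0,0,0,0.0002,-0.0036,0.6,0.043,0,0,0,0.0002,-0.005,0.6,0.043,0,0,0,0.0002,-0.005,0.6]}}

```text
time: 4.62
ee_pos: [462.5, -12.8, 53.2]
tool_rot: [1.797, 2.484, 0.153]
force: [0.3, 4.9, -1.9]
finger_gap: 35.5
```

```bash
python3 l.py .045
```

```text
t 4.62 tcp box [-121.1   -0.8   52.7] tool z [ 0.123  0.    -0.992] x [0.001 1.    0.   ] F box [ 1.8  4.6 -1.9] gap 35.5
0.045 [0.043, -0.0, 0.0, 0.0, 0.0002, -0.0047]
lid front/back z 116.8 198 115.6
tilt 0.123 grip-point angle 0.405
```

{"op": "apply_moves", "data": {"targets": [0.0143,0,0,0,0.0001,-0.0018,0.6,0.0286,0,0,0,0.0002,-0.0036,0.6,0.043,0,0,0,0.0002,-0.005,0.6,0.043,0,0,0,0.0002,-0.005,0.6]}}

```text
time: 5.0
ee_pos: [462.4, -12.8, 55.6]
tool_rot: [1.814, 2.508, 0.098]
force: [0.0, 4.9, -3.8]
finger_gap: 35.4
```

```bash
python3 l.py .045
```

```text
t 5.0 tcp box [-121.3   -0.8   55.1] tool z [ 0.078  0.    -0.997] x [0.001 1.    0.001] F box [ 1.5  4.6 -3.8] gap 35.4
0.045 [0.043, -0.0, 0.0, 0.0, 0.0002, -0.0047]
lid front/back z 116.8 198 115.9
tilt 0.078 grip-point angle 0.45
```

{"op": "apply_moves", "data": {"targets": [0.0143,0,0,0,0.0001,-0.0018,0.6,0.0286,0,0,0,0.0002,-0.0036,0.6,0.043,0,0,0,0.0002,-0.005,0.6,0.043,0,0,0,0.0002,-0.005,0.6]}}

```text
time: 5.38
ee_pos: [462.3, -12.8, 58.0]
tool_rot: [1.83, 2.53, 0.042]
force: [0.2, 5.5, -3.5]
finger_gap: 35.5
```

```bash
python3 l.py .04
```

```text
t 5.38 tcp box [-121.4   -0.8   57.5] tool z [ 0.033  0.001 -0.999] x [0.001 1.    0.001] F box [ 1.9  5.2 -3.5] gap 35.5
0.04 [0.0382, -0.0, 0.0, 0.0, 0.0002, -0.0042]
lid front/back z 117.1 124 116.0
tilt 0.033 grip-point angle 0.496
```

{"op": "apply_moves", "data": {"targets": [0.0143,0,0,0,0.0001,-0.0018,0.6,0.0286,0,0,0,0.0002,-0.0036,0.6,0.043,0,0,0,0.0002,-0.005,0.6,0.043,0,0,0,0.0002,-0.005,0.6]}}

```text
time: 5.77
ee_pos: [462.4, -12.8, 60.4]
tool_rot: [-1.837, -2.539, 0.015]
force: [-0.1, 5.7, -5.2]
finger_gap: 36.0
```

```bash
python3 l.py .04
```

```text
t 5.77 tcp box [-121.3   -0.8   59.9] tool z [-0.012  0.001 -1.   ] x [0.001 1.    0.001] F box [ 1.7  5.4 -5.2] gap 36.0
0.04 [0.0382, -0.0, 0.0, 0.0, 0.0002, -0.0042]
lid front/back z nan 0 115.7
tilt -0.012 grip-point angle 0.542
  return _methods._mean(a, axis=axis, dtype=dtype,
  ret = ret.dtype.type(ret / rcount)
```

```bash
cat > l.py <<'E'
from h import *
from cell import state,capture
s=state();show(s);R0=R.from_rotvec(s["tool_rot"])
for n in("top","scene"):
    c=capture(n);P=b(cloud(c).reshape(-1,3))
    m=(c["z_map"].ravel()>0)&(P[:,0]>-50)&(P[:,0]<52)&(abs(P[:,1])<97)&(P[:,2]>106)&(P[:,2]<130);P=P[m]
    k=np.ones(len(P),bool)
    for i in range(4): f=np.polyfit(P[k,0],P[k,2],1);k=abs(P[:,2]-np.polyval(f,P[:,0]))<3
    print(n,"lid angle",np.round(-f[0],3),"z at front",np.polyval(f,-50).round(1),k.sum(),P[k,0].min().round())
tz=(RB.inv()*R0).as_matrix()[:,2];print("tilt",np.arctan2(tz[0],-tz[2]).round(3),"paddle angle",np.round(0.3-np.arctan2(58-(b(s["ee_pos"])-11*tz)[2],-69-(b(s["ee_pos"])-11*tz)[0]),3))
E
python3 l.py
```

```text
t 5.82 tcp box [-121.3   -0.8   59.9] tool z [-0.012  0.001 -1.   ] x [0.001 1.    0.001] F box [ 2.3  4.7 -4.1] gap 35.5
top lid angle 0.011 z at front 117.4 1729 -50.0
scene lid angle 0.012 z at front 120.4 290 -50.0
tilt -0.012 paddle angle 0.542
```

{"op": "apply_moves", "data": {"targets": [0.0143,0,0,0,0.0001,-0.0018,0.6,0.0286,0,0,0,0.0002,-0.0036,0.6,0.038,0,0,0,0.0002,-0.0045,0.6,0.038,0,0,0,0.0002,-0.0045,0.6]}}

```text
time: 6.25
ee_pos: [462.5, -12.8, 62.6]
tool_rot: [-1.823, -2.52, 0.065]
force: [0.5, 5.2, -6.1]
finger_gap: 35.2
```

```bash
python3 l.py
```

```text
t 6.25 tcp box [-121.2   -0.8   62.1] tool z [-0.052  0.001 -0.999] x [0.001 1.    0.001] F box [ 2.1  4.8 -6.1] gap 35.2
top lid angle 0.038 z at front 120.1 1235 -50.0
scene lid angle 0.033 z at front 123.1 264 -49.0
tilt -0.052 paddle angle 0.584
```

{"op": "apply_moves", "data": {"targets": [0,0,0,0,0,0,0.6,0,0,0,0,0,0,0.6]}}

```text
time: 6.52
ee_pos: [462.5, -12.8, 62.6]
tool_rot: [-1.824, -2.52, 0.063]
force: [1.7, 5.5, -6.4]
finger_gap: 35.5
```

```bash
python3 l.py
```

```text
t 6.52 tcp box [-121.1   -0.8   62.1] tool z [-0.051  0.001 -0.999] x [0.001 1.    0.001] F box [ 3.4  4.7 -6.4] gap 35.5
top lid angle 0.058 z at front 122.3 1236 -50.0
scene lid angle 0.056 z at front 125.5 270 -50.0
tilt -0.051 paddle angle 0.585
```

```bash
cat > d.py <<'E'
from h import *
from cell import state
import sys
s=state();R0=R.from_rotvec(s["tool_rot"]);piv=w([-69,0,58]);ax=RB.apply([0,1,0])
for a in map(float,sys.argv[1:]):
    Q=R.from_rotvec(ax*a);p=piv+Q.apply(s["ee_pos"]-piv)
    print(a,np.round(np.r_[(R0.inv()*Q*R0).as_rotvec()/1.0471976,R0.inv().apply(p-s["ee_pos"])/500],4).tolist())
E
python3 d.py -.1 -.2 -.3 -.4 -.5; python3 l.py
```

```text
-0.1 [-0.0955, 0.0001, -0.0001, -0.0, 0.0002, 0.0105]
-0.2 [-0.191, 0.0002, -0.0001, -0.0, 0.0015, 0.0208]
-0.3 [-0.2865, 0.0003, -0.0002, -0.0, 0.0038, 0.031]
-0.4 [-0.382, 0.0004, -0.0003, -0.0, 0.0071, 0.0409]
-0.5 [-0.4775, 0.0005, -0.0004, -0.0, 0.0114, 0.0505]
t 6.62 tcp box [-121.1   -0.8   62.1] tool z [-0.051  0.001 -0.999] x [0.001 1.    0.001] F box [ 3.   5.1 -4.9] gap 35.5
top lid angle 0.064 z at front 123.1 1251 -49.0
scene lid angle 0.064 z at front 126.0 268 -50.0
tilt -0.051 paddle angle 0.585
```

The lid has sprung up to 0.064 rad, well over 0.03. Next I lower the paddle.

{"op": "apply_moves", "data": {"targets": [-0.0955,0,0,0,0.0002,0.0105,0.6,-0.191,0,0,0,0.0015,0.0208,0.6,-0.2865,0,0,0,0.0038,0.031,0.6,-0.382,0,0,0,0.0071,0.0409,0.6,-0.4775,0,0,0,0.0114,0.0505,0.6]}}

```text
time: 7.13
ee_pos: [466.6, -11.4, 38.4]
tool_rot: [1.655, 2.291, 0.529]
force: [4.0, 5.3, -5.6]
finger_gap: 35.4
```

```bash
python3 l.py; python3 d.py -0.04
```

```text
t 7.13 tcp box [-116.9   -0.8   37.9] tool z [ 0.439 -0.001 -0.898] x [-0.     1.    -0.002] F box [ 5.4  3.8 -5.6] gap 35.4
top lid angle 0.085 z at front 125.6 2646 -50.0
scene lid angle 0.08 z at front 128.4 278 -50.0
tilt 0.455 paddle angle 0.109
-0.04 [-0.0382, 0.0, 0.0, 0.0, -0.0001, 0.0042]
```

{"op": "apply_moves", "data": {"targets": [0,0,0,0,0,0,-0.5,0,0,0,0,0,0,-0.5,0,0,0,0,0,-0.06,-0.5,0,0,0,0,0,-0.14,-0.5,0,0,0,0,0,-0.2,-0.5]}}

```text
time: 7.65
ee_pos: [424.7, -26.3, 128.6]
tool_rot: [1.661, 2.294, 0.519]
force: [0.7, -0.6, 0.1]
finger_gap: 64.3
```

Run:
```python
from h import *
from cell import state
s=state();show(s);z=np.array([.841,0,-.54])
print(row(s,np.array([-80,68,86])-70*z,tool(1.0)))
```

```text
t 7.65 tcp box [-161.3   -1.7  128.1] tool z [ 0.432 -0.003 -0.902] x [ 0.002  1.    -0.002] F box [ 0.5 -0.8  0.1] gap 64.3
[-0.5288, 0.0028, -0.0002, 0.1395, 0.0366, 0.0267]
```

{"op": "apply_moves", "data": {"targets": [-0.53,0.003,0,0.1395,0.0366,0.0267,1,-0.53,0.003,0,0.1395,0.0366,0.0267,1,-0.53,0.003,0,0.1395,0.0366,0.0267,1,-0.53,0.003,0,0.1395,0.0366,0.0267,1,-0.53,0.003,0,0.1395,0.0366,0.0267,1]}}

```text
time: 8.07
ee_pos: [466.4, 17.7, 163.6]
tool_rot: [1.414, 2.034, 0.999]
force: [-0.2, 0.1, -1.1]
finger_gap: 3.4
```

Run:
```python
from h import *
from cell import state,capture
s=state();show(s)
print(row(s,[-80,68,86],tool(1.0)))
c=capture("wrist");cv2.imwrite("pics/w3.png",c["color"][:,:,::-1])
```

```text
t 8.07 tcp box [-107.9   26.9  163.1] tool z [ 0.777  0.058 -0.627] x [-0.051  0.998  0.029] F box [-0.2  0.1 -1.1] gap 3.4
[-0.1031, -0.0556, 0.0056, 0.0747, -0.0844, 0.1448]
```

View pics/w3.png

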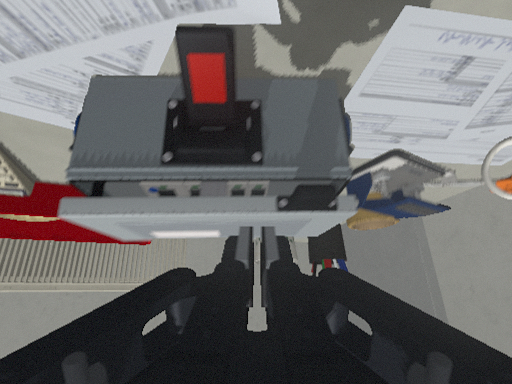

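The wrist view shows the lid ajar (gap at rows 180–200), the paddle back down at (205,75), and the tab at (310,195). The tool has not reached its pre-pose yet.

```bash
cat > g.py <<'E'
from h import *
from cell import state
import sys
a=list(map(float,sys.argv[1:]));s=state();show(s)
for i in range(0,len(a),4): print(a[i:i+4],row(s,a[i:i+3],tool(a[i+3])))
E
python3 g.py -139 68 122 1
```

```text
t 8.12 tcp box [-108.2   22.1  162.7] tool z [ 0.778  0.052 -0.627] x [-0.044  0.999  0.028] F box [ 1.5 -3.3  0.9] gap 0.1
[-139.0, 68.0, 122.0, 1.0] [-0.1026, -0.0497, 0.0023, 0.092, -0.1015, 0.0079]
```

{"op": "apply_moves", "data": {"targets": [-0.1,-0.05,0,0.04,-0.1,0.008,1,-0.1,-0.05,0,0.092,-0.1,0.008,1,-0.1,-0.05,0,0.092,-0.1,0.008,1,-0.1,-0.05,0,0.092,-0.1,0.008,1]}}

```text
time: 8.45
ee_pos: [474.5, -4.6, 175.5]
tool_rot: [1.397, 1.973, 1.037]
force: [-0.9, 0.0, -1.6]
finger_gap: -0.2
```

```bash
python3 g.py -139 68 122 1 -80 68 86 1; python3 -c "
from cell import state;print(state()['q'])"
```

```text
t 8.45 tcp box [-107.2    3.2  175. ] tool z [ 0.813  0.041 -0.581] x [-0.032  0.999  0.025] F box [-0.8  0.3 -1.6] gap -0.2
[-139.0, 68.0, 122.0, 1.0] [-0.0477, -0.039, -0.0024, 0.1289, -0.1235, 0.0152]
[-80.0, 68.0, 86.0, 1.0] [-0.0477, -0.039, -0.0024, 0.1233, -0.1134, 0.153]
[-0.63028394  0.06319095 -1.2949705  -0.4353572   0.75404403 -0.7044941 ]
```

```bash
python3 g.py -107 68 174 .4 -79.7 68 110 .4
```

```text
t 8.45 tcp box [-107.2    3.2  175. ] tool z [ 0.813  0.041 -0.581] x [-0.032  0.999  0.025] F box [-0.8  0.3 -1.6] gap -0.2
[-107.0, 68.0, 174.0, 0.4] [0.5251, -0.0385, 0.0094, 0.1294, -0.0017, 0.0068]
[-79.7, 68.0, 110.0, 0.4] [0.5251, -0.0385, 0.0094, 0.1245, -0.074, 0.1255]
```

{"op": "apply_moves", "data": {"targets": [0.5251,-0.0385,0.0094,0.1294,-0.0017,0.0068,-0.3,0.5251,-0.0385,0.0094,0.1294,-0.0017,0.0068,-0.3,0.5251,-0.0385,0.0094,0.1294,-0.0017,0.0068,-0.3,0.5251,-0.0385,0.0094,0.1294,-0.0017,0.0068,-0.3,0.5251,-0.0385,0.0094,0.1294,-0.0017,0.0068,-0.3]}}

```text
time: 8.87
ee_pos: [454.2, 59.8, 177.6]
tool_rot: [1.672, 2.331, 0.468]
force: [2.0, -0.1, -0.5]
finger_gap: 55.4
```

```bash
python3 g.py -79.7 68 110 .4
```

```text
t 8.87 tcp box [-106.3   70.7  177.1] tool z [ 0.389 -0.001 -0.921] x [-0.007  1.    -0.004] F box [ 1.8 -0.7 -0.5] gap 55.4
[-79.7, 68.0, 110.0, 0.4] [-0.0006, 0.0008, 0.0075, -0.0053, -0.0032, 0.1442]
```

{"op": "apply_moves", "data": {"targets": [0,0,0.0075,-0.004,-0.003,0.06,-0.3,0,0,0.0075,-0.004,-0.003,0.12,-0.3,0,0,0.0075,-0.004,-0.003,0.14,-0.3,0,0,0.0075,-0.004,-0.003,0.14,-0.3]}}

```text
time: 9.2
ee_pos: [477.7, 65.9, 107.6]
tool_rot: [1.687, 2.327, 0.472]
force: [-0.5, -1.1, 0.2]
finger_gap: 55.4
```

```bash
python3 g.py -79.7 68 110 .4;python3 - <<'E'
from h import *
from cell import capture
c=capture("wrist");cv2.imwrite("pics/w4.png",c["color"][:,:,::-1])
E
```

```text
t 9.2 tcp box [-82.   69.1 107.1] tool z [ 0.387  0.003 -0.922] x [0.002 1.    0.004] F box [-0.8 -0.9  0.2] gap 55.4
[-79.7, 68.0, 110.0, 0.4] [-0.0026, -0.0031, -0.0031, -0.0022, 0.0066, -0.0036]
```

View pics/w4.png

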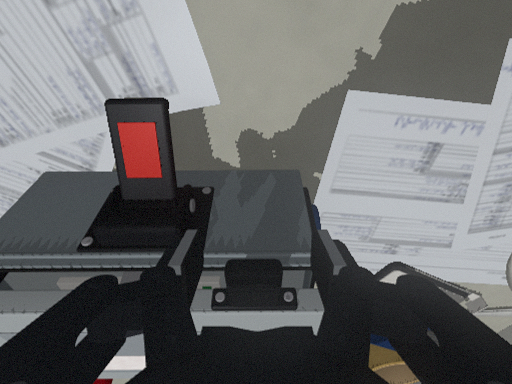

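The tab (225–283, 260–288) is centred between the pads (190 and 320). Closing now.

{"op": "apply_moves", "data": {"targets": [0,0,0,-0.0005,0.002,-0.002,0.8,0,0,0,-0.0005,0.002,-0.002,0.8,0,0,0,-0.0005,0.002,-0.002,0.8,0,0,0,-0.0005,0.002,-0.002,0.8], "grip_force": 30}}

```text
time: 9.58
ee_pos: [480.0, 64.9, 112.0]
tool_rot: [1.687, 2.322, 0.48]
force: [-3.4, 4.7, 6.8]
finger_gap: 25.3
```

```bash
cat > sw.py <<'E'
# arc rows: grasp point currently at lid angle phi0, go by steps, keeping/turning tilt
from h import *
from cell import state
import sys
s=state();show(s);Rt=(RB.inv()*R.from_rotvec(s["tool_rot"])).as_matrix();tz=Rt[:,2]
t0=np.arctan2(tz[0],-tz[2]);p=b(s["ee_pos"]);g=p-11*tz;H=np.array([60,0,101]);v=g-H;r=np.hypot(v[0],v[2]);ph=np.arctan2(v[2],-v[0]);off=7.5/145
print("tilt",t0.round(3),"r",r.round(1),"lid angle est",(ph-off).round(3))
R0=R.from_rotvec(s["tool_rot"]);T1=float(sys.argv[1])
n=len(sys.argv)-2
for i,a in enumerate(map(float,sys.argv[2:])):
    t=t0+(T1-t0)*(i+1)/n;z=np.array([np.sin(t),0,-np.cos(t)])
    q=H+[-r*np.cos(ph+a),g[1],r*np.sin(ph+a)]+11*z
    print(a,np.round(np.r_[(R0.inv()*RB*R.from_rotvec([0,t0-t,0])*RB.inv()*R0).as_rotvec()/1.0471976,R0.inv().apply(w(q)-s["ee_pos"])/500],4).tolist())
E
python3 sw.py .4 .05 .13 .21 .29 .37
```

```text
t 9.58 tcp box [-80.2  67.5 111.5] tool z [ 0.393  0.004 -0.92 ] x [0.004 1.    0.005] F box [-1.7  5.5  6.8] gap 25.3
tilt 0.404 r 146.0 lid angle est 0.09
0.05 [0.0007, -0.0, 0.0, 0.0, 0.0079, -0.0123]
0.13 [0.0013, -0.0, 0.0, 0.0002, 0.0217, -0.0311]
0.21 [0.002, -0.0, 0.0, 0.0003, 0.037, -0.0487]
0.29 [0.0027, -0.0, 0.0, 0.0004, 0.0536, -0.0651]
0.37 [0.0033, -0.0, 0.0, 0.0006, 0.0716, -0.08]
```

Gripped at 25.3 mm, and the lid angle estimate of 0.09 is consistent. Swinging.

{"op": "apply_moves", "data": {"targets": [0,0,0,0,0.0079,-0.0123,0.8,0.001,0,0,0,0.0217,-0.0311,0.8,0.002,0,0,0,0.037,-0.0487,0.8,0.003,0,0,0,0.0536,-0.0651,0.8,0.003,0,0,0,0.0716,-0.08,0.8]}}

```text
time: 10.0
ee_pos: [494.2, 69.6, 160.9]
tool_rot: [1.693, 2.327, 0.47]
force: [1.8, 4.2, -9.4]
finger_gap: 25.6
```

```bash
python3 sw.py .4 .09 .18 .27 .36 .45
```

```text
t 10.0 tcp box [-65.2  67.5 160.4] tool z [ 0.384  0.004 -0.923] x [0.005 1.    0.006] F box [ 3.1  3.4 -9.4] gap 25.6
tilt 0.394 r 147.0 lid angle est 0.441
0.09 [-0.0011, 0.0, -0.0, 0.0001, 0.0213, -0.0158]
0.18 [-0.0022, 0.0, -0.0, 0.0003, 0.0439, -0.0296]
0.27 [-0.0033, 0.0, -0.0, 0.0005, 0.0676, -0.0413]
0.36 [-0.0045, 0.0, -0.0, 0.0007, 0.0923, -0.0508]
0.45 [-0.0056, 0.0, -0.0, 0.001, 0.1177, -0.0581]
```

{"op": "apply_moves", "data": {"targets": [0,0,0,0,0.0213,-0.0155,0.8,0,0,0,0,0.0439,-0.029,0.8,0,0,0,0,0.0676,-0.0405,0.8,0,0,0,0,0.0923,-0.0495,0.8,0,0,0,0,0.1177,-0.0565,0.8]}}

```text
time: 10.42
ee_pos: [533.4, 82.7, 208.6]
tool_rot: [1.696, 2.329, 0.466]
force: [-5.4, 4.1, -3.1]
finger_gap: 25.4
```

```bash
python3 sw.py .4 .09 .18 .27 .36 .45
```

```text
t 10.42 tcp box [-23.9  67.7 208.1] tool z [ 0.38   0.004 -0.925] x [0.005 1.    0.007] F box [-3.8  5.6 -3.1] gap 25.4
tilt 0.39 r 146.6 lid angle est 0.875
0.09 [-0.0019, 0.0, -0.0, 0.0001, 0.0259, -0.0055]
0.18 [-0.0039, 0.0, -0.0, 0.0003, 0.0521, -0.0086]
0.27 [-0.0058, 0.0, -0.0, 0.0005, 0.0785, -0.0094]
0.36 [-0.0077, 0.0001, -0.0, 0.0007, 0.1049, -0.0078]
0.45 [-0.0097, 0.0001, -0.0, 0.0009, 0.131, -0.0039]
```

{"op": "apply_moves", "data": {"targets": [0,0,0,0,0.0259,-0.0055,0.8,0,0,0,0,0.0521,-0.0086,0.8,0,0,0,0,0.0785,-0.0094,0.8,0,0,0,0,0.1049,-0.0078,0.8,0,0,0,0,0.131,-0.0039,0.8]}}

```text
time: 10.83
ee_pos: [591.2, 101.8, 236.2]
tool_rot: [1.694, 2.33, 0.47]
force: [-6.1, 5.9, -3.4]
finger_gap: 25.0
```

```bash
python3 sw.py .4 .06 .12 .18 .24 .3
```

```text
t 10.83 tcp box [ 37.   67.7 235.7] tool z [ 0.382  0.006 -0.924] x [0.004 1.    0.008] F box [-3.9  7.5 -3.4] gap 25.0
tilt 0.392 r 147.4 lid angle est 1.333
0.06 [-0.0015, 0.0, -0.0, -0.0, 0.0172, 0.0041]
0.12 [-0.003, 0.0, -0.0, 0.0001, 0.0342, 0.0093]
0.18 [-0.0045, 0.0, -0.0, 0.0001, 0.0508, 0.0155]
0.24 [-0.006, 0.0, -0.0, 0.0002, 0.067, 0.0226]
0.3 [-0.0075, 0.0001, -0.0, 0.0003, 0.0828, 0.0308]
```

{"op": "apply_moves", "data": {"targets": [0,0,0,0,0.0172,0.0041,0.8,0,0,0,0,0.0342,0.0093,0.8,0,0,0,0,0.0508,0.0155,0.8,0,0,0,0,0.067,0.0226,0.8,0,0,0,0,0.073,0.0258,0.8]}}

```text
time: 11.25
ee_pos: [629.4, 114.6, 239.3]
tool_rot: [1.691, 2.329, 0.474]
force: [-6.7, 7.2, 1.9]
finger_gap: 25.3
```

```bash
python3 sw.py .4 .03 .06
```

```text
t 11.25 tcp box [ 77.2  67.9 238.8] tool z [ 0.385  0.007 -0.923] x [0.003 1.    0.009] F box [-4.1  8.9  1.9] gap 25.3
tilt 0.395 r 148.5 lid angle est 1.607
0.03 [-0.0022, 0.0, -0.0, -0.0001, 0.0079, 0.0043]
0.06 [-0.0044, 0.0, -0.0, -0.0001, 0.0156, 0.0087]
```

{"op": "apply_moves", "data": {"targets": [0,0,0,0,0.006,0.0032,0.8,0,0,0,0,0.012,0.0065,0.8,0,0,0,0,0.012,0.0065,0.8,0,0,0,0,0.012,0.0065,-0.3,0,0,0,0,0.012,0.0065,-0.3]}}

```text
time: 11.67
ee_pos: [637.8, 113.9, 239.8]
tool_rot: [1.69, 2.322, 0.471]
force: [-1.0, -0.5, 0.3]
finger_gap: 48.6
```

```bash
python3 sw.py .4 .03;python3 - <<'E'
from h import *
from cell import capture
c=capture("scene");cv2.imwrite("pics/s5.png",cv2.resize(c["color"][130:250,190:350,::-1],None,fx=4,fy=4))
E
```

```text
t 11.67 tcp box [ 85.   64.5 239.3] tool z [ 0.388 -0.001 -0.922] x [0.006 1.    0.002] F box [-1.1 -0.1  0.3] gap 48.6
tilt 0.398 r 149.9 lid angle est 1.658
0.03 [-0.0015, 0.0, 0.0, 0.0001, 0.0077, 0.0047]
```

View pics/s5.png

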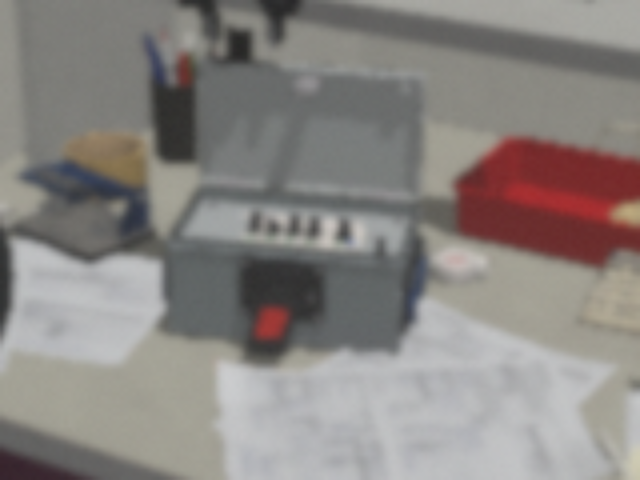

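The lid stands fully open and the toggles are visible at about (255–345, 225), with the paddle down. I back off along the tool axis.

{"op": "apply_moves", "data": {"targets": [0,0,0,0,0,-0.05,-0.3,0,0,0,0,0,-0.12,-0.3,0,0,0,0,0,-0.16,-0.3,0,0,0,0,-0.1,-0.16,1,0,0,0,0,-0.18,-0.16,1]}}

```text
time: 12.13
ee_pos: [537.7, 80.0, 284.1]
tool_rot: [1.685, 2.316, 0.475]
force: [-0.3, -0.6, -0.8]
finger_gap: 32.3
```

```bash
python3 g.py -45 18 165 0
```

```text
t 12.13 tcp box [-20.7  63.7 283.6] tool z [ 0.394 -0.003 -0.919] x [ 0.006  1.    -0.001] F box [-0.4 -0.5 -0.8] gap 32.3
[-45.0, 18.0, 165.0, 0.0] [0.3871, 0.0019, -0.0055, -0.0915, -0.1378, 0.1992]
```

{"op": "apply_moves", "data": {"targets": [0.387,0.002,-0.0055,-0.0915,-0.1378,0.1992,1,0.387,0.002,-0.0055,-0.0915,-0.1378,0.1992,1,0.387,0.002,-0.0055,-0.0915,-0.1378,0.1992,1,0.387,0.002,-0.0055,-0.0915,-0.1378,0.1992,1,0.387,0.002,-0.0055,-0.0915,-0.1378,0.1992,1]}}

```text
time: 12.55
ee_pos: [524.9, 29.1, 158.0]
tool_rot: [-1.834, -2.533, 0.013]
force: [-0.1, 0.4, -0.2]
finger_gap: -0.0
```

```bash
python3 g.py -40 18 103 0;python3 - <<'E'
from h import *
from cell import capture
c=capture("wrist");np.savez("w6.npz",**c);cv2.imwrite("pics/w6.png",c["color"][:,:,::-1])
# predicted pixels of the toggle tip, its neighbours and axis
for n,p in dict(tip=[-16.1,18,104.9],axis=[-8,18,91],nl=[0.2,36,104.9],nr=[.2,0,104.9]).items():
    q=c["view"][:3,:3]@w(p)+c["view"][:3,3];print(n,(c["K"]@[q[0]/-q[2],-q[1]/-q[2],1])[:2].round())
E
```

```text
t 12.55 tcp box [-48.7  19.4 157.5] tool z [-0.015  0.007 -1.   ] x [0.001 1.    0.007] F box [ 0.   0.4 -0.2] gap -0.0
[-40.0, 18.0, 103.0, 0.0] [-0.0143, -0.0062, -0.0013, -0.0035, 0.0191, 0.1086]
tip [253. 257.]
axis [253. 258.]
nl [278. 278.]
nr [228. 278.]
```

View pics/w6.png

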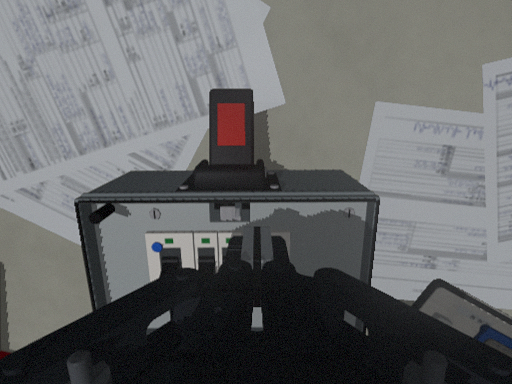

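The wrist view shows the closed fingers centred over the tripped toggle column (about x=253 px). The breakers span (150–290, 232+) and the paddle is down. I lower in front of the toggle, then push.

{"op": "apply_moves", "data": {"targets": [-0.0143,-0.006,0,-0.0035,0.0231,0.02,1,-0.0143,-0.006,0,-0.0035,0.0231,0.07,1,-0.0143,-0.006,0,-0.0035,0.0231,0.1,1,-0.0143,-0.006,0,-0.0035,0.0231,0.1086,1,-0.0143,-0.006,0,-0.0035,0.0231,0.1086,1]}}

```text
time: 13.02
ee_pos: [536.5, 32.3, 108.7]
tool_rot: [1.835, 2.54, 0.01]
force: [-0.8, 0.4, 0.6]
finger_gap: 0.2
```

```bash
python3 g.py -27 18 103 0 -17 18 103 0
```

```text
t 13.02 tcp box [-36.8  18.8 108.2] tool z [ 0.01  -0.003 -1.   ] x [-0.     1.    -0.003] F box [-0.7  0.7  0.6] gap 0.2
[-27.0, 18.0, 103.0, 0.0] [0.0091, 0.0026, 0.0004, -0.0016, 0.0195, 0.0105]
[-17.0, 18.0, 103.0, 0.0] [0.0091, 0.0026, 0.0004, -0.0016, 0.0395, 0.0107]
```

{"op": "apply_moves", "data": {"targets": [0,0,0,-0.001,0,0.003,1,0,0,0,-0.001,0.012,0.003,1,0,0,0,-0.001,0.022,0.003,1,0,0,0,-0.001,0.031,0.003,1,0,0,0,-0.001,0.035,0.003,1]}}

```text
time: 13.43
ee_pos: [547.8, 35.5, 105.8]
tool_rot: [-1.841, -2.545, 0.01]
force: [-16.9, -8.0, 6.5]
finger_gap: -0.1
```

```bash
python3 g.py -17 18 103 0
```

```text
t 13.43 tcp box [-25.   18.3 105.3] tool z [-0.005 -0.004 -1.   ] x [ 0.001  1.    -0.004] F box [-18.5  -2.3   6.5] gap -0.1
[-17.0, 18.0, 103.0, 0.0] [-0.005, 0.0033, -0.0005, -0.0006, 0.0161, 0.0045]
```

{"op": "apply_moves", "data": {"targets": [0,0,0,0,-0.03,0,1,0,0,0,0,-0.03,-0.06,1,0,0,0,0.06,-0.03,-0.1,1,0,0,0,0.12,-0.03,-0.1,1,0,0,0,0.12,-0.03,-0.1,1]}}

```text
time: 13.85
ee_pos: [520.2, 93.1, 158.3]
tool_rot: [1.831, 2.544, 0.014]
force: [-1.0, -0.8, -0.8]
finger_gap: 0.0
```

```bash
python3 g.py -40 18 103 0;python3 - <<'E'
from h import *
from cell import capture
c=capture("wrist");np.savez("w7.npz",**c)
def px(p):
    q=c["view"][:3,:3]@w(p)+c["view"][:3,3];return (c["K"]@[q[0]/-q[2],-q[1]/-q[2],1])[:2]
for n,p in dict(trip=[-16.1,18,104.9],on=[.2,18,104.9],nl=[0.2,36,104.9],nr=[.2,0,104.9]).items(): print(n,px(p).round())
u,v=px([-5,5,100]).astype(int);u0=max(0,u-90);v0=max(0,v-60);print(u0,v0)
cv2.imwrite("pics/w7.png",cv2.resize(c["color"][v0:v0+130,u0:u0+180,::-1],None,fx=4,fy=4))
E
```

```text
t 13.85 tcp box [-33.1  81.7 157.8] tool z [ 0.012 -0.001 -1.   ] x [-0.004  1.    -0.001] F box [-1.2 -0.4 -0.8] gap 0.0
[-40.0, 18.0, 103.0, 0.0] [0.0111, 0.0007, 0.0041, -0.1272, -0.0156, 0.1094]
trip [163. 234.]
on [165. 255.]
nl [191. 255.]
nr [140. 255.]
58 185
```

View pics/w7.png

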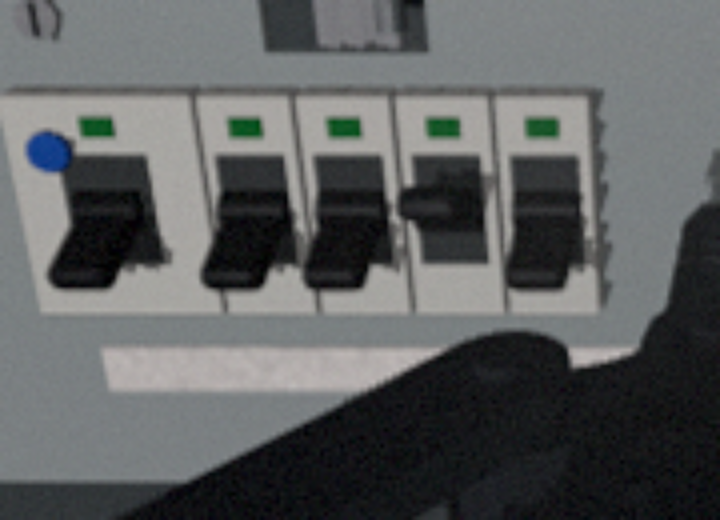

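The tripped toggle (crop 430,202) still leans forward and its measured pixel (164,236) matches the prediction (163,234). My push stopped short, so I push again, slightly higher and further.

{"op": "apply_moves", "data": {"targets": [0.011,0,0.004,-0.06,-0.012,0,1,0.011,0,0.004,-0.127,-0.012,0,1,0.011,0,0.004,-0.127,-0.012,0.05,1,0.011,0,0.004,-0.127,-0.012,0.09,1,0.011,0,0.004,-0.127,-0.012,0.102,1]}}

```text
time: 14.32
ee_pos: [533.6, 26.1, 102.5]
tool_rot: [-1.846, -2.538, 0.01]
force: [-0.4, 0.3, 0.6]
finger_gap: 0.1
```

```bash
python3 g.py -27 18 106 0 -15 18 106 0
```

```text
t 14.32 tcp box [-41.5  13.8 102. ] tool z [-0.007 -0.001 -1.   ] x [ 0.006  1.    -0.001] F box [-0.3  0.4  0.6] gap 0.1
[-27.0, 18.0, 106.0, 0.0] [-0.0067, 0.001, -0.0055, 0.0085, 0.0288, -0.0082]
[-15.0, 18.0, 106.0, 0.0] [-0.0067, 0.001, -0.0055, 0.0086, 0.0528, -0.0083]
```

{"op": "apply_moves", "data": {"targets": [-0.005,0,-0.005,0.0085,0.012,-0.007,1,-0.005,0,-0.005,0.0085,0.029,-0.007,1,-0.005,0,-0.005,0.0085,0.039,-0.007,1,-0.005,0,-0.005,0.0085,0.046,-0.007,1,-0.005,0,-0.005,0.0085,0.046,-0.007,1]}}

```text
time: 14.73
ee_pos: [557.6, 39.2, 109.9]
tool_rot: [1.834, 2.544, 0.003]
force: [0.2, 0.6, -0.1]
finger_gap: -0.2
```

```bash
python3 g.py -15 18 106 0
```

```text
t 14.73 tcp box [-14.6  18.7 109.4] tool z [ 0.005 -0.003 -1.   ] x [-0.003  1.    -0.003] F box [ 0.4  0.5 -0.1] gap -0.2
[-15.0, 18.0, 106.0, 0.0] [0.0047, 0.003, 0.0024, -0.0014, -0.0009, 0.0068]
```

{"op": "apply_moves", "data": {"targets": [0,0,0,0,-0.03,0,1,0,0,0,0,-0.04,-0.06,1,0,0,0,0.06,-0.04,-0.1,1,0,0,0,0.12,-0.04,-0.1,1,0,0,0,0.12,-0.04,-0.1,1]}}

```text
time: 15.15
ee_pos: [517.6, 93.1, 160.8]
tool_rot: [1.831, 2.548, 0.007]
force: [0.2, -0.0, -0.8]
finger_gap: 0.4
```

```bash
python3 g.py -120 60 300 0;python3 - <<'E'
from h import *
from cell import capture
c=capture("wrist")
def px(p):
    q=c["view"][:3,:3]@w(p)+c["view"][:3,3];return (c["K"]@[q[0]/-q[2],-q[1]/-q[2],1])[:2]
u,v=px([-5,5,100]).astype(int);u0=max(0,u-90);v0=max(0,v-60)
cv2.imwrite("pics/w8.png",cv2.resize(c["color"][v0:v0+130,u0:u0+180,::-1],None,fx=4,fy=4))
E
```

```text
t 15.15 tcp box [-35.7  82.5 160.3] tool z [ 0.006 -0.001 -1.   ] x [-0.006  1.    -0.001] F box [ 0.2 -0.1 -0.8] gap 0.4
[-120.0, 60.0, 300.0, 0.0] [0.0057, 0.0008, 0.0055, -0.0442, -0.1673, -0.2804]
```

View pics/w8.png

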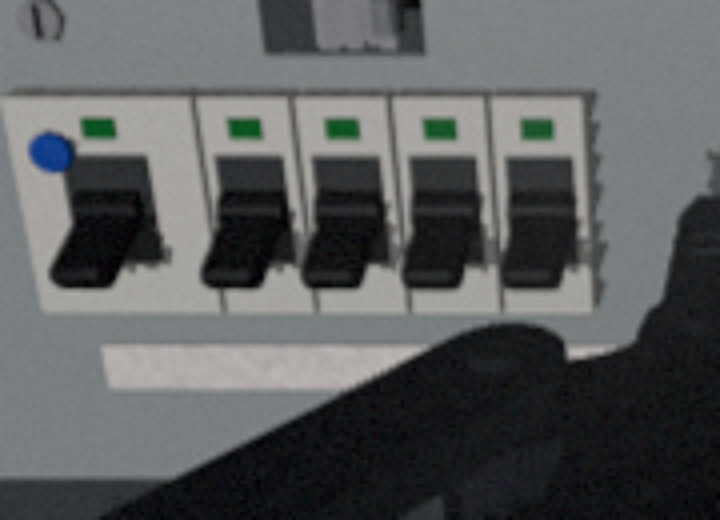

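The second toggle from the left, at (440,240), now stands like its neighbours. I retreat and check the lid and paddle.

{"op": "apply_moves", "data": {"targets": [0,0,0,0,-0.08,-0.12,1,0,0,0,-0.04,-0.167,-0.28,1,0,0,0,-0.04,-0.167,-0.28,1,0,0,0,-0.04,-0.167,-0.28,1,0,0,0,-0.04,-0.167,-0.28,1]}}

```text
time: 15.62
ee_pos: [445.2, 42.3, 304.9]
tool_rot: [1.834, 2.536, 0.006]
force: [1.7, 0.7, 0.4]
finger_gap: 0.2
```

{"op": "apply_moves", "data": {"targets": [0,0,0,0,0,0,1,0,0,0,0,0,0,1,0,0,0,0,0,0,1]}}

```text
time: 15.87
ee_pos: [443.9, 44.1, 297.0]
tool_rot: [1.838, 2.547, -0.002]
force: [-0.6, 0.9, -0.4]
finger_gap: -0.2
```

Run:
```python
from h import *
from cell import state,capture
show(state())
c=capture("scene");P=b(cloud(c).reshape(-1,3));m=(c["z_map"].ravel()>0)&(P[:,0]>40)&(P[:,0]<100)&(abs(P[:,1])<85)&(P[:,2]>130)&(P[:,2]<215);q=P[m]
f=np.polyfit(q[:,2],q[:,0],1);print("lid angle",np.pi/2+np.arctan(f[0]),m.sum(),np.std(q[:,0]-np.polyval(f,q[:,2])))
for n in("scene","wrist"):
    c=capture(n);im=c["color"].astype(int);q=b(cloud(c).reshape(-1,3));k=((im[...,0]>110)&(im[...,1]<60)).ravel()&(abs(q[:,1])<20)&(q[:,0]>-145)&(q[:,0]<-75)&(q[:,2]>20)&(q[:,2]<110);q=q[k]
    if len(q): print(n,"red",len(q),q.mean(0).round(1),"paddle angle",.3-np.arctan2(62-q[:,2].mean(),-69-q[:,0].mean()))
a=dict(np.load("top.npz"));d=capture("top")
for n,(x0,y0,x1,y1) in dict(mug=(145,290,215,350),stap_screw=(530,220,610,370)).items():
    s=np.s_[int(y0/1.5):int(y1/1.5),int(x0/1.5):int(x1/1.5)];print(n,np.abs(a["color"][s].astype(int)-d["color"][s]).mean())
```

```text
t 15.87 tcp box [-121.    59.1  296.5] tool z [-0.    -0.001 -1.   ] x [-0.001  1.    -0.001] F box [-0.3  1.1 -0.4] gap -0.2
lid angle 1.5766706315108172 961 3.810643868070949
scene red 45 [-107.2   -0.3   53.3] paddle angle 0.07650707362208381
wrist red 421 [-1.06e+02  1.00e-01  5.15e+01] paddle angle 0.02355634290530001
mug 11.698581560283689
stap_screw 11.331572327044025
```

Run:
```python
from h import *
from cell import capture
a=dict(np.load("top.npz"));d=capture("top")
q=b(cloud(d).reshape(-1,3));k=(q[:,2]>212)&(q[:,2]<260)&(abs(q[:,1])<95)&(q[:,0]>20)&(q[:,0]<130);print("lid top edge",k.sum(),np.percentile(q[k],[5,50,95],axis=0).round(1).tolist())
for n,(x0,y0,x1,y1,lo) in dict(mug=(130,280,225,360,20),stap=(530,220,595,305,20),desk=(480,350,540,380,-20)).items():
    s=np.s_[int(y0/1.5):int(y1/1.5),int(x0/1.5):int(x1/1.5)]
    for c in(a,d):
        P=cloud(c)[s].reshape(-1,3);P=P[P[:,2]>lo];print(n,len(P),P.mean(0).round(1),c["color"][s].mean().round(1))
for c in(a,d):
    im=c["color"].astype(int);m=(im[...,0]>110)&(im[...,1]<70);m[:205]=0;m[:,:370]=0;m[:,410:]=0;print("screwdriver red",m.sum(),cloud(c)[m].mean(0).round(1))
```

```text
lid top edge 601 [[63.8, -85.8, 216.5], [71.7, -3.3, 221.2], [110.8, 71.1, 257.4]]
mug 913 [469.4 377.3  74.9] 155.6
mug 911 [469.7 378.   72.5] 165.8
stap 508 [ 568.7 -327.8   48.6] 138.2
stap 511 [ 567.8 -325.9   54.4] 148.7
desk 800 [ 381.9 -228.6    4.4] 172.1
desk 800 [ 381.8 -228.3    5.9] 184.5
screwdriver red 125 [ 417.8 -370.3   18.2]
screwdriver red 135 [ 417.9 -366.3   26.1]
```

```bash
python3 -c "
from cell import finish_job,state;print(finish_job());print(state()['time'])"
```

```text
the job is handed in; nothing more can be done
None
the job is handed in; nothing more can be done
```

I handed the job in at about 16 s with the lid open and the tripped toggle over to the back. The hand-in gave no verdict, so the results below are my own measurements.

**What I did**
- **Paddle:** I pinched it by its sides and lifted it with the gripper turning along. I stopped at about 0.58 rad, when the lid began to rise. I never reached the solid stop; I stopped on seeing the lid move, not on feeling the latch. The vertical pull read at most about 6.4 N at the end of each step. I then lowered the paddle again.
- **Lid:** I first tried to hook the tab from below, but that pose was out of the arm's reach. I pinched the tab by its sides instead and swung the lid to its stop.
- **Toggle:** The first push stopped short with 18.5 N on the tool, and the toggle stayed tripped. The second push, a little higher and further, snapped it over.

**Last checks**
- **Toggle:** The wrist image shows it standing like its neighbours.
- **Paddle:** It is down, measured at 0.02 rad (wrist camera) and 0.08 rad (scene camera), against a limit of 0.1.
- **Lid:** The estimates disagree, but all are above 1.48 rad. The tab grasp gave 1.66, the top edge about 1.6, and a noisy plane fit 1.58.
- **Bystanders:** The mug, stapler and screwdriver stayed within about 4 mm in plan. Measured heights shifted by up to 8 mm, which I put down to depth noise.
- **Arm:** The gripper stands clear of everything, with about 1 N on the sensor.

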